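Ready the citrus press: mug under the spout, cone meshed and held down

TASK

Get the electric citrus press ready and running: first set the small brown mug upright on the worktop with the spout's tip over its mouth, and let go of it. Then fit the grey reaming cone onto the press's drive, turning it until the splines mesh and it slides fully home, and push the cone down so that the sprung drive sinks to the bottom of its travel. Finish while still holding the cone pressed down like that; leave the lemons and the honey jar where they are.

Things in the scene. Friction and masses are not known exactly. Their poses are not given: they have to be found in the camera images.
- citrus_press: electric citrus press, fixed to the worktop: black foot of 94 mm diameter, steel column (86 mm diameter, waisted), grey shallow dish of 128 mm diameter from 84 to 108 mm height, and a narrow open spout (22 mm wide) out of the dish's side. Origin at the centre of the underside; -x points along the spout, z up. It may stand turned.
- spout_tip (a point): middle of the underside of the spout's end, 88 mm from the press's axis and 84 mm above the worktop (the spout's cheeks reach 94 mm, its channel runs from here back to the dish)
- drive_seat (a point): centre of the top face of the drive's round black flange (38 mm diameter) in the dish, 113 mm above the worktop when not pressed; the cone's underside rests here when home. Four spline arms stand on it in a cross along this frame's x and y (span 26 mm, each 8 mm thick, 16 mm high). The drive stands at any angle to the press and turns about z only under about 0.12 N m
- drive_press (a joint): how far the sprung drive is pushed down: 0 = up, 0.008 m = bottom of its travel. The spring starts to give at 4 N and needs about 9 N at the bottom.
- cone: grey reaming cone, 90 g, standing on its round skirt (72 mm diameter, 5 mm high). Above: a domed core (33 mm diameter) with four ribs, 12 mm wide, along the body's +x, -x, +y, -y; the ribs' outer faces are flat and upright from 5 to 40 mm height, 47 mm apart across opposite ribs (good to grip), then slope to the top at 62 mm. Origin at the centre of the underside, z up
- mug: small dark brown mug, 154 g nominal, 70 mm high, round and tapered: outer diameter 49 mm at the foot, 65 mm at the rim. Origin on the underside, 12.5 mm from the round body's axis towards the handle; the handle points along the body's -y (an ear 8 mm thick, from 22 to 62 mm height, reaching 58 mm from the mug's axis); z up
- mug_mouth (a point): centre of the mug's mouth, on the axis of its round body at rim height (70 mm above its underside); inside diameter of the mouth about 56 mm
- lemon_a: lemon, 77x51x52 mm, left of the press near the worktop's front edge, a bystander; origin at the centre of its underside
- lemon_b: lemon, 72x57x58 mm, far right, a bystander; origin at the centre of its underside
- honey_jar: honey jar, 58x62x86 mm, left behind the press, a bystander; origin at the centre of its underside
- drive_pin (a point): tip of the round steel centring pin (9 mm diameter, tapered) on top of the spline arms, 25 mm above the drive's flange; it sinks with the drive
- cone_socket (a point): mouth of the cone's socket, at the centre of its underside: a cross 30 mm deep, arms in line with the ribs (29 mm span, 11 mm wide). It meshes with the drive at any of four quarter turns, with about 0.1 rad of play; not meshed, the cone stands about 16 mm too high on the spline arms

How it is judged:
By the outcome, as a careful person would: the job done as asked, in the order asked, and still so for the second after the job is handed in, while the arm keeps its last pose, push and grip.
It also fails if it takes over 58 s, if anything falls off the work surface, if the arm or the gripper's body presses on something with over 40 N, if the wrist force passes 120 N, or if a joint passes its speed limit or range.

ROBOT

A 6-joint arm with a two-finger parallel gripper is mounted at the origin on a cart in front of the work surface, level with it; the furniture and walls round the work are solid. World frame = base frame: x ahead of the robot, y to its left, z up, the work surface at z = 0. Lengths are in m, angles in degrees, forces in N, time in s.
With the tool pointing down it reaches from about 0.35 to 0.875 m from the base axis. Payload 4.2 kg.
Tool frame: the origin (TCP) lies midway between the tips of the shut fingers; the grasp point (between the pads) lies 19 mm behind it; z points along the fingers, y is the line along which they close (so a half turn about z gives the same grasp; the last joint's range is limited). The gripper opens to 87 mm and grips with 3 to 60 N. Pads are 19 mm wide; open, the fingers measure 117 mm over their backs; the gripper's body (75 mm by 190 mm) begins 51 mm behind the grasp point.
Start: joints at [-53.48, 22.042, 0.453, 0, -68.411, -14.817], TCP at [0.231, -0.581, 0.223] pointing down, gripper open.
Joint ranges: [-179.83, 179.83], [-69.29, 118.12], [-61.27, 80.66], [-181.25, 117.63], [-171.15, -9.14], [-177.46, 177.46]. Speed limits (degrees/s): [159.86, 159.86, 180, 180, 180, 180].

INTERFACE

Orientations are given as [roll, pitch, yaw] about the fixed x, y, z axes, in that order (R = Rz(yaw) Ry(pitch) Rx(roll)).
In Python, from workcell import env gives the robot as it stands. The module is installed in compiled form; this text tells all that it offers. Calls block until the motion is done:
- env.goto(position, orientation): joint-space move of the TCP to a pose.
- env.move_straight(position, rotation=None, rate=0.15, force_limit=None): straight line of the TCP; rotation=None keeps the orientation; rate is the mean speed in m/s. With force_limit (N) it stops when the force on the tool has changed by that much, and returns True; else False.
- env.set_joints(angles): joint-space move.
- env.gripper_to(opening, grasp_force=None): opening from 0.0 (shut) to 1.0 (fully open); grasp_force is the grip in N (None keeps the last); returns when the fingers have stopped.
- env.dwell(seconds).
- env.inverse_kinematics(position, orientation): joint angles nearest the present ones, or None.
- env.read_state(): the state.
- env.grab_frame(name): name is "scene" or "top" or "wrist"; returns a dict with "image" (480x640x3 uint8, blue, green, red), "fx", "fy", "cx", "cy" (pixels), "D" ([k1, k2, p1, p2, k3] as OpenCV has them; the pictures are not rectified), "position" and "orientation" of the camera in the world. Camera axes: x right, y up, looking along -z (the intrinsics and any distortion apply to the point x, -y, -z); pixel columns grow to the right and rows downward; lengths in m; the calibration is good to about 2 mm. A picture is of the moment at which its call begins. There is no depth.
A pose or a line that the arm cannot do raises env.Unreachable and nothing moves.
- env.close_job(): hands the job in; it is judged then, once.
Trained networks look in a picture, given as the dict that the camera call returned (one of the last four; its "shot" number tells which), for a name from the list of things; names that differ only in an ending like _2 or _b are one class to them, and where a whole thing is asked for, a point or a joint stands for the part that bears it (a point fixed in the world has none). Each returns a list of dicts, best first, with "score" (0 to 1); they miss things now and then, are a little off and sometimes report something else, mostly with a low value. They report only what shows in the picture. A call takes as long as a camera call.
- env.search_frame(picture, thing): "xyz" ([x, y, z] in m, in world coordinates, good to about 4 mm: the middle of the surface that is visible of it).
- env.trace(picture, thing): "mask" (480x640 bool, what is visible of it).
The state is a dict: "clock": time; "joint_positions": joint angles; "qvel": joint speeds; "joint_torque": joint torques, N m; "position": TCP position; "tool_rot": TCP orientation; "force": force on the tool from outside, world axes, zero at the start; "wrist_torque": the same for the moment, N m; "opening": opening from 0.0 (shut) to 1.0 (fully open); "finger_force": force on a finger pad.
Only numpy, scipy, OpenCV 4.12 (cv2) and the standard library are available. Lean on these libraries where they do the work, as an engineer would, in place of code of your own. Each camera call takes 0.05 s, during which the arm holds its last target. There are 200 camera calls.

## Working session

There is one attempt and no reset: what is moved stays moved. The work goes in short steps, each a Python script; the robot and the scene stay as the last script left them, time stands still between calls to the robot, and variables do not carry over. Pictures are saved under pics/ and viewed, at most 10 in all, crops included, and the job is handed in when it is done.

```bash
mkdir -p pics
cat > h.py <<'E'
from workcell import env
import numpy as np, cv2
from scipy.spatial.transform import Rotation as R
def camR(f):
    o=np.array(f["orientation"],float)
    if o.shape==(3,3): return o
    return R.from_euler('xyz',o,degrees=True).as_matrix()
def K(f): return np.array([[f["fx"],0,f["cx"]],[0,f["fy"],f["cy"]],[0,0,1.]])
def pix2plane(f,uv,z):
    n=cv2.undistortPoints(np.array(uv,float).reshape(-1,1,2),K(f),np.array(f["D"],float)).reshape(-1,2)
    d=np.c_[n[:,0],-n[:,1],-np.ones(len(n))]@camR(f).T
    p=np.array(f["position"]); s=(z-p[2])/d[:,2]
    return p+d*s[:,None]
def proj(f,X):
    c=(np.atleast_2d(X)-np.array(f["position"]))@camR(f)
    c=c*[1,-1,-1]
    return cv2.projectPoints(c.reshape(-1,1,3),np.zeros(3),np.zeros(3),K(f),np.array(f["D"],float))[0].reshape(-1,2)
E
python3 - <<'E'
from h import *
print(env.read_state())
for n in ["scene","top"]:
    f=env.grab_frame(n); cv2.imwrite(f"pics/{n}0.png",f["image"])
    print(n,f["position"],f["orientation"],f["fx"],f["D"])
    for t in ["citrus_press","spout_tip","drive_seat","drive_pin","cone","mug","mug_mouth","lemon_a","honey_jar"]:
        print(t,[(np.round(r["xyz"],3).tolist(),round(r["score"],2)) for r in env.search_frame(f,t)[:3]])
E
```

```text
{'clock': 0.0, 'joint_positions': array([-5.34784145e+01,  2.20893330e+01,  3.79958864e-01, -2.98066732e-02,
       -6.84118406e+01, -1.48168328e+01]), 'qvel': array([-0.05955811, -0.09407724, -0.14019425,  0.00167913, -0.04469727,
        0.06899644]), 'joint_torque': array([ 2.49167651e-04, -3.90668106e+01,  1.87407696e+01,  4.21955332e+00,
        1.10732039e-02, -2.11817869e-04]), 'position': array([ 0.23093737, -0.58011378,  0.22147377]), 'tool_rot': array([ 1.79875732e+02, -4.22714364e-03, -1.58306239e+02]), 'force': array([ 0.74646312, -0.08135889, -0.31975031]), 'wrist_torque': array([-0.03931115,  0.02261956, -0.00277893]), 'finger_force': 0.0, 'opening': 0.9983590203573606}
scene [-0.2876149   0.60421774  0.66407907] [  63.19694314   -0.3552869  -131.58192237] 600.9078544328765 [-0.07619776  0.          0.          0.          0.        ]
citrus_press [([0.533, 0.123, 0.097], 0.84)]
spout_tip [([0.53, 0.118, 0.098], 0.75)]
drive_seat [([0.546, 0.112, 0.113], 0.61), ([0.53, 0.121, 0.099], 0.47)]
drive_pin [([0.543, 0.11, 0.116], 0.53)]
cone []
mug [([0.484, -0.206, 0.054], 0.97)]
mug_mouth [([0.484, -0.207, 0.05], 0.61), ([0.531, 0.118, 0.098], 0.6), ([0.546, 0.111, 0.117], 0.15)]
lemon_a [([0.375, 0.224, 0.036], 0.76)]
honey_jar [([0.635, 0.225, 0.057], 0.86)]
top [ 0.2973495  -0.12914121  1.42027199] [  8.59188974   0.88710197 -89.8951715 ] 542.2873916375154 [0.04024174 0.         0.         0.         0.        ]
citrus_press [([0.544, 0.108, 0.096], 0.91)]
spout_tip [([0.546, 0.104, 0.101], 0.68)]
drive_seat [([0.549, 0.108, 0.11], 0.61)]
drive_pin [([0.548, 0.107, 0.11], 0.67)]
cone [([0.437, -0.388, 0.008], 0.95), ([0.546, 0.108, 0.113], 0.15)]
mug [([0.497, -0.216, 0.025], 0.97), ([0.647, 0.208, 0.087], 0.58)]
mug_mouth [([0.5, -0.223, 0.027], 0.75)]
lemon_a [([0.383, 0.208, 0.043], 0.76), ([0.602, -0.46, 0.049], 0.68)]
honey_jar [([0.647, 0.21, 0.089], 0.55)]
```

View pics/scene0.png

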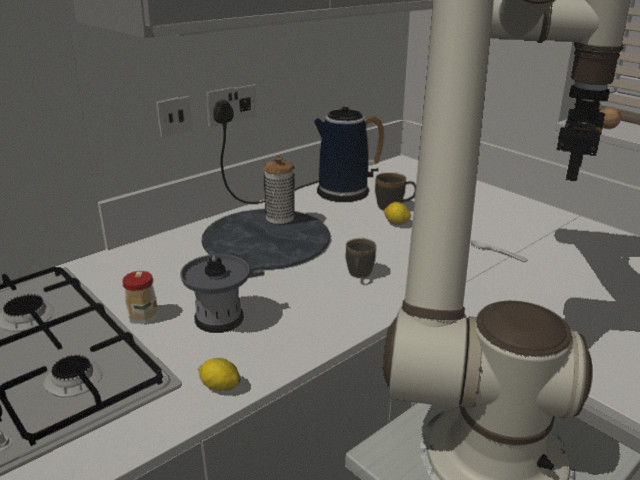

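View pics/top0.png

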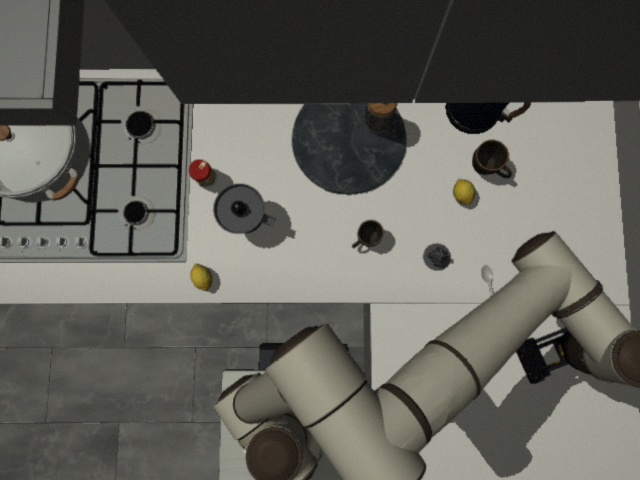

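The scene view shows the press at (217,285) with its spout to the right (258,272), and the mug at (360,258). The top view has the press at (240,208) with the spout at (270,217), the mug at (370,234) with its handle to the lower left, and the cone at (437,256). Next I'll take wrist close-ups of the cone, mug and press.

Run:
```python
from h import *
import pickle
fr={}
for n,p,y in [("cone",[.42,-.39,.27],-135),("mug",[.48,-.22,.30],-115),("press",[.53,.09,.36],-80)]:
    env.goto(p,[180,0,y]); env.dwell(.2)
    f=env.grab_frame("wrist"); fr[n]=f
    cv2.imwrite(f"pics/w_{n}.png",f["image"])
    print(n,env.read_state()["clock"],np.round(f["position"],3),np.round(f["orientation"],1),np.round(env.read_state()["joint_positions"],0))
    for t in {"cone":["cone"],"mug":["mug","mug_mouth"],"press":["spout_tip","drive_pin","drive_seat","citrus_press"]}[n]:
        print(t,[(np.round(r["xyz"],3).tolist(),round(r["score"],2)) for r in env.search_frame(f,t)[:2]])
        m=env.trace(f,t); 
        if m: f["mask_"+t]=m[0]["mask"]; print(m[0]["score"],m[0]["mask"].sum())
pickle.dump(fr,open("fr.pkl","wb"))
im=np.zeros((600,800,3),np.uint8)
for i,n in enumerate(fr):
    im[(i//2)*300:(i//2)*300+300,(i%2)*400:(i%2)*400+400]=cv2.resize(fr[n]["image"],(400,300),interpolation=cv2.INTER_AREA)
cv2.imwrite("pics/mos.png",im)
```

```text
cone 2.3083 [ 0.363 -0.445  0.432] [-1.620e+01 -1.000e-01  1.349e+02] [-27.  15.  -3.   0. -72. -18.]
cone [([0.438, -0.395, 0.003], 0.89)]
0.93 3515
mug 3.4167 [ 0.446 -0.291  0.462] [-1.620e+01 -1.000e-01  1.549e+02] [ -7.  10.  -5.   0. -75. -18.]
mug [([0.497, -0.211, 0.027], 0.92)]
0.82 4007
mug_mouth [([0.495, -0.208, 0.031], 0.7)]
0.59 4001
press 5.0833 [0.542 0.013 0.522] [-1.630e+01 -1.000e-01 -1.701e+02] [ 27.  10.   3.   0. -83. -17.]
spout_tip [([0.552, 0.105, 0.098], 0.82)]
0.65 12672
drive_pin [([0.548, 0.106, 0.115], 0.65)]
0.78 1053
drive_seat [([0.55, 0.111, 0.112], 0.8)]
0.9 1107
citrus_press [([0.548, 0.103, 0.095], 0.72)]
0.62 12662
```

View pics/mos.png

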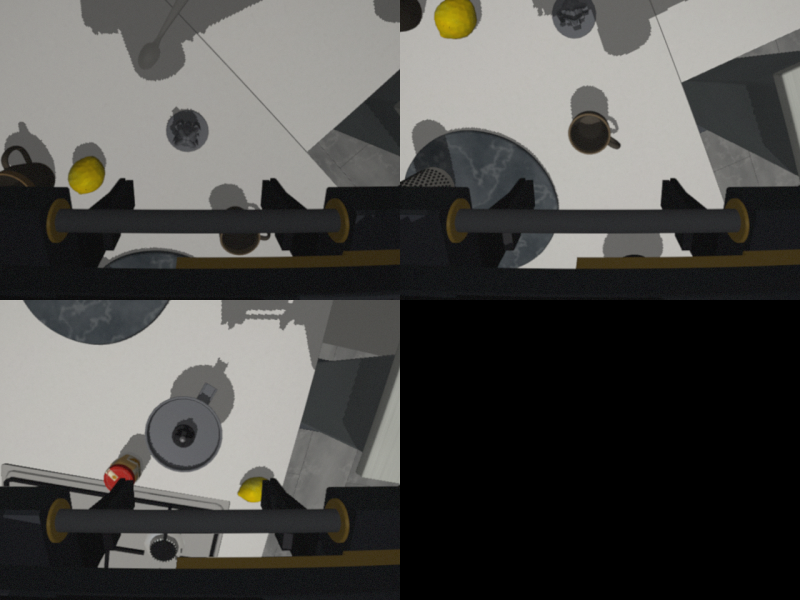

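```bash
cat >> h.py <<'E'
def ortho(f,c,half,z,N=300):
    # row 0 = +x side, col 0 = +y side
    t=np.linspace(half,-half,N)
    X,Y=np.meshgrid(c[0]+t,c[1]+t,indexing='ij')
    p=proj(f,np.c_[X.ravel(),Y.ravel(),np.full(X.size,z)]).astype(np.float32).reshape(N,N,2)
    return cv2.remap(f["image"],p[...,0],p[...,1],cv2.INTER_CUBIC)
def bright(im,g=.5): return (255*(im/255.)**g).astype(np.uint8)
def grid(im):
    for k in range(0,im.shape[0],im.shape[0]//6): cv2.line(im,(k,0),(k,6),(0,0,255),1); cv2.line(im,(0,k),(6,k),(0,0,255),1)
    return im
E
python3 - <<'E'
from h import *
import pickle
fr=pickle.load(open("fr.pkl","rb"))
a=ortho(fr["cone"],(.438,-.393),.045,.005); b=ortho(fr["mug"],(.49,-.205),.075,.07)
c=ortho(fr["press"],(.545,.085),.105,.108); d=ortho(fr["press"],(.548,.108),.03,.129)
cv2.imwrite("pics/or.png",np.vstack([np.hstack([grid(bright(a,.4)),grid(bright(b))]),np.hstack([grid(bright(c)),grid(bright(d,.4))])]))
E
```

```text
(no output)
```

View pics/or.png

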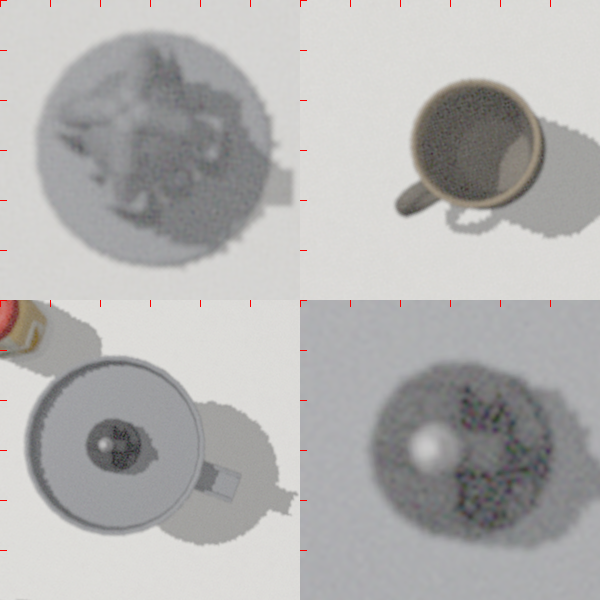

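The ortho patches give these positions:
- **Cone:** skirt centre (0.438, -0.394).
- **Mug:** rim centre (0.493, -0.2185), handle at about 125°.
- **Press:** axis (0.5485, 0.1095), spout azimuth about -108.5°.

The circle radii match the given sizes. Next I'll take a close averaged shot of the drive, then pick the mug.

```bash
cat >> h.py <<'E'
def avg(n=8):
    fs=[env.grab_frame("wrist") for _ in range(n)]; f=fs[-1]
    f["image"]=np.clip(np.mean([g["image"].astype(float) for g in fs],0),0,255); f["image"]=f["image"].astype(np.float32); return f
def tool(az_close,tilt_az=0,tilt=0):
    a,b,t=np.radians([az_close,tilt_az,tilt])
    z=np.array([np.cos(b)*np.sin(t),np.sin(b)*np.sin(t),-np.cos(t)]); y=np.array([np.cos(a),np.sin(a),0])
    M=np.c_[np.cross(y,z),y,z]; return R.from_matrix(M).as_euler('xyz',degrees=True),z
def st(*a):
    s=env.read_state(); print(*a,"t%.1f"%s["clock"],"p",np.round(s["position"],4),"F",np.round(s["force"],1),"T",np.round(s["wrist_torque"],2),"op %.3f ff %.1f"%(s["opening"],s["finger_force"])); return s
PRESS=np.array([.5485,.1095]); SP=-108.5; u=np.array([np.cos(np.radians(SP)),np.sin(np.radians(SP))])
E
python3 - <<'E'
from h import *
import pickle
env.move_straight([.545,.127,.18],rate=.3); env.dwell(.2)
f=avg(); pickle.dump(f,open("drive.pkl","wb")); print(np.round(f["position"],3))
im=ortho(f,PRESS,.03,.129,400); im2=ortho(f,PRESS,.075,.108,400)
cv2.imwrite("pics/drive.png",np.hstack([grid(bright(np.clip(im,0,255),.4)),grid(bright(np.clip(im2,0,255)))]))
# pick mug
e,z=tool(161.5,71.5,25)
g=np.array([.493,-.2185,.050]); tcp=g+.019*z
print(np.round(env.inverse_kinematics(tcp,e),0), env.inverse_kinematics(np.r_[PRESS+u*.096,.05]+.019*z,e).round())
env.move_straight([.545,.127,.30],rate=.3)
env.goto(tcp-.11*z,e); env.gripper_to(1.0)
print(env.move_straight(tcp,rate=.12,force_limit=8)); st("at mug")
E
```

```text
[0.557 0.051 0.343]
[-22.  30. -11. -31. -55.  23.] [  4.  25. -20. -36. -41.   4.]
False
at mug t10.3 p [ 0.496  -0.2114  0.0334] F [ 0.3  0.2 -0.2] T [-0.82  0.37 -0.01] op 0.997 ff 0.0
```

View pics/drive.png

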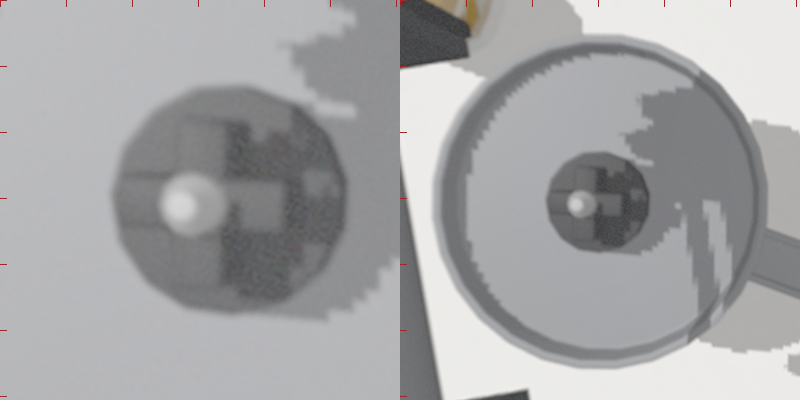

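The close-up shows the drive cross centred on (202,203) of the left patch. It is turned about -2.7° from world x, and the axis estimate holds. Next is gripping and moving the mug.

Run:
```python
from h import *
import pickle
env.gripper_to(0.0,25); st("gripped")
e,z=tool(161.5,71.5,25)
g0=np.array([.493,-.2185,.050])+.019*z
env.move_straight(g0+[0,0,.007],rate=.05); st("lift")
tgt=np.r_[PRESS+u*.096,.050]+.019*z
pre=np.r_[PRESS+u*.19,.050]+.019*z
env.move_straight(pre+[0,0,.007],rate=.15); env.dwell(.2); st("pre")
f=env.grab_frame("wrist"); f2=env.grab_frame("scene"); 
cv2.imwrite("pics/pre.png",np.hstack([cv2.resize(f["image"],(400,300)),cv2.resize(f2["image"][180:360,130:430],(400,240))[:, :] if 0 else cv2.resize(f2["image"][180:360,160:400],(400,300))]))
```

```text
gripped t10.8 p [ 0.4961 -0.2113  0.0332] F [ 0.  -0.7  1. ] T [-0.78  0.14 -0.1 ] op 0.743 ff 25.0
lift t11.1 p [ 0.4954 -0.2108  0.0399] F [-0.1  0.1 -1.6] T [-0.97  0.44 -0.  ] op 0.741 ff 25.0
pre t12.4 p [ 0.4908 -0.0637  0.0397] F [-0.8 -0.2 -1.6] T [-0.98  0.41 -0.01] op 0.743 ff 25.0
```

View pics/pre.png

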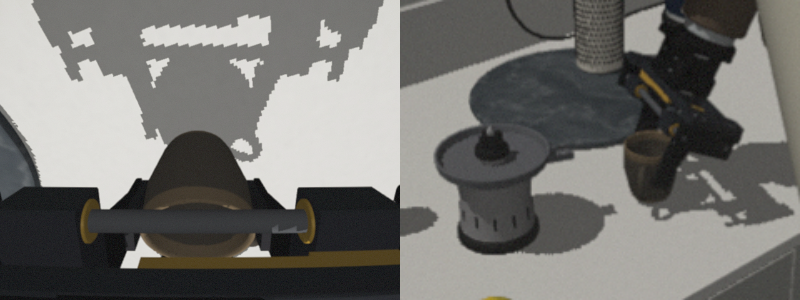

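The mug is held upright and its 1.6 N reads right; the way to the spout is clear. I'll slide it in, lower it and release.

Run:
```python
from h import *
import pickle
e,z=tool(161.5,71.5,25)
tgt=np.r_[PRESS+u*.096,.050]+.019*z
print(env.move_straight(tgt+[0,0,.007],rate=.1,force_limit=6)); st("in")
print(env.move_straight(tgt+[0,0,-.003],rate=.03,force_limit=2.5)); st("down")
p=env.read_state()["position"]
env.gripper_to(1.0); st("open")
env.move_straight(p-.12*z,rate=.15); st("back")
f=env.grab_frame("wrist"); f2=env.grab_frame("scene"); ft=env.grab_frame("top")
for g in (f2,ft):
  for t in ("mug","mug_mouth"): print(t,[(np.round(r["xyz"],3).tolist(),round(r["score"],2)) for r in env.search_frame(g,t)[:2]])
pickle.dump((f,f2,ft),open("placed.pkl","wb"))
c=[.52,.02]
cv2.imwrite("pics/placed.png",np.hstack([cv2.resize(f["image"],(400,300)),cv2.resize(f2["image"][210:350,150:337],(400,300))]))
```

```text
False
in t13.6 p [0.5204 0.0257 0.0397] F [-1.  -0.  -1.3] T [-1.03  0.36 -0.02] op 0.742 ff 25.0
True
down t13.9 p [0.5213 0.0254 0.0328] F [-0.2 -1.   2.8] T [-0.58  0.25  0.  ] op 0.744 ff 25.0
open t14.6 p [0.5203 0.0259 0.0324] F [-0.9  0.   0.4] T [-0.74  0.31  0.  ] op 1.001 ff 0.0
back t15.6 p [ 0.5046 -0.0224  0.1409] F [-0.  -0.1 -0. ] T [-0.84  0.38 -0.02] op 1.004 ff 0.0
mug [([0.497, 0.026, 0.052], 0.69)]
mug_mouth [([0.502, 0.025, 0.047], 0.59)]
mug []
mug_mouth []
```

View pics/placed.png

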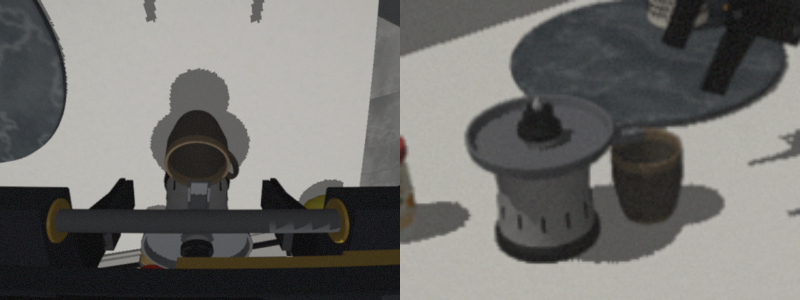

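The mug stands upright under the spout, with the spout end (198,188 in the left half) over its mouth. Next, a close look at the cone.

Run:
```python
from h import *
import pickle
env.move_straight([.49,-.06,.24],rate=.25)
env.goto([.445,-.388,.14],[180,0,-135]); env.dwell(.2); st()
f=avg(); pickle.dump(f,open("conef.pkl","wb")); print(np.round(f["position"],3))
c=(.438,-.394)
a=ortho(f,c,.045,.005,400); b=ortho(f,c,.035,.040,400)
cv2.imwrite("pics/cone.png",np.hstack([grid(bright(np.clip(x,0,255),.4)) for x in (a,b)]))
```

```text
t18.0 p [ 0.4456 -0.3874  0.1407] F [-0.1  0.   0.7] T [ 0.03 -0.01 -0.02] op 1.001 ff 0.0
[ 0.389 -0.442  0.303]
```

View pics/cone.png

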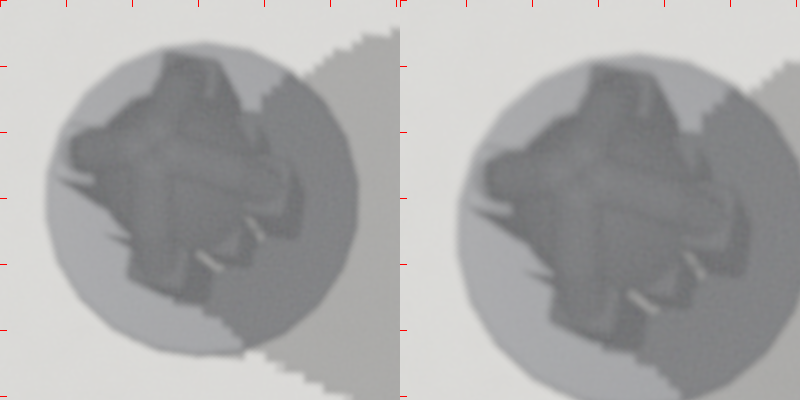

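The cone close-up shows the skirt centre at (201,198) in the left patch. The ribs run from (490,172) to (733,212) and from (590,295) to (622,68), so the cone's yaw is about -9°. I'll grip along the x-ribs.

Run:
```python
from h import *
C=np.array([.4385,-.394]); e=[180,0,-99]
print(env.inverse_kinematics([*C,.009],e).round(), env.inverse_kinematics([.548,.1095,.16],[180,0,-92.7]).round())
env.goto([*C,.11],e)
print(env.move_straight([*C,.009],rate=.1,force_limit=8)); st("at")
env.gripper_to(0.0,45); st("grip")
s=env.read_state(); print(s["tool_rot"])
env.move_straight([*C,.20],rate=.15); env.dwell(.2); st("lift")
env.goto([.548,.1095,.20],[180,0,-92.7]); env.dwell(.3)
s=st("above"); print(s["tool_rot"])
f=env.grab_frame("wrist"); f2=env.grab_frame("scene")
cv2.imwrite("pics/above.png",np.hstack([cv2.resize(bright(f["image"]),(400,300)),cv2.resize(f2["image"][200:350,120:320],(400,300))]))
```

```text
[-26.  32. -18.   0. -40.  17.] [ 28.  19. -14.   0. -57. -31.]
False
at t20.2 p [ 0.439  -0.3943  0.0097] F [-0.2  0.3  0. ] T [ 0.03  0.04 -0.07] op 1.001 ff 0.0
grip t21.0 p [ 0.4387 -0.3941  0.0091] F [0.7 0.5 0.6] T [ 0.03  0.03 -0.05] op 0.533 ff 45.0
[-1.79981425e+02 -7.14095910e-03 -9.89978577e+01]
lift t22.6 p [ 0.4382 -0.3939  0.1992] F [ 0.5  0.1 -0.9] T [ 0.    0.1  -0.04] op 0.534 ff 45.0
above t24.8 p [0.5481 0.1089 0.2   ] F [-0.5  0.2 -0.5] T [ 0.04  0.11 -0.  ] op 0.538 ff 45.0
[ 1.79995514e+02 -3.32789447e-03 -9.27546121e+01]
```

View pics/above.png

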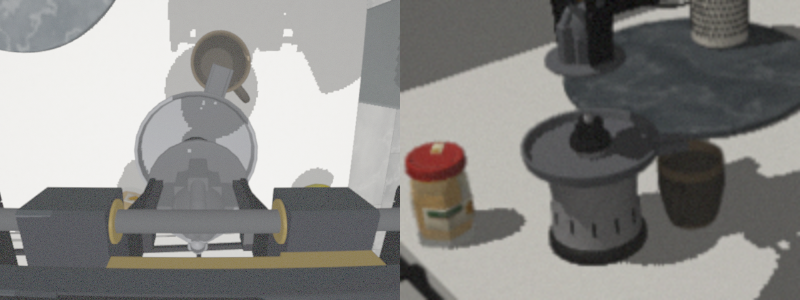

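The cone is held level above the drive, gripped at 46.5 mm across, and the spout end lies over the mug's mouth at (217,80). Now I'll descend with a force guard.

Run:
```python
from h import *
env.move_straight([.548,.1095,.155],rate=.1); env.dwell(.2); st("pre")
print(env.move_straight([.548,.1095,.119],rate=.03,force_limit=3)); env.dwell(.2); st("contact")
```

```text
pre t25.6 p [0.5485 0.1097 0.1558] F [ 0.  -0.2 -1.6] T [0.02 0.12 0.03] op 0.532 ff 45.0
True
contact t26.6 p [0.5479 0.1094 0.1353] F [0.8 0.5 2.9] T [ 0.07 -0.07 -0.06] op 0.532 ff 45.0
```

Run:
```python
from h import *
for dy in (0,3,-3,6,-6,9,-9):
    z=env.read_state()["position"][2]
    env.move_straight([.548,.1095,z],[180,0,-92.7+dy],rate=.05)
    hit=env.move_straight([.548,.1095,.120],rate=.03,force_limit=4); s=st(dy,hit)
    if s["position"][2]<.127: break
```

```text
0 True t27.3 p [0.5485 0.1096 0.1219] F [-0.1  0.3  1.6] T [ 0.08 -0.01  0.02] op 0.536 ff 45.0
```

It slid home: the TCP is at 0.1219 against 0.122 expected. Now to press it down.

Run:
```python
from h import *
s=env.read_state(); r=s["tool_rot"]
print(env.move_straight([.548,.1095,.116],rate=.02,force_limit=25)); st()
print(env.move_straight([.548,.1095,.105],rate=.02,force_limit=14)); st("bottom")
env.dwell(.7); st("held")
f=env.grab_frame("wrist"); f2=env.grab_frame("scene")
print([(np.round(r["xyz"],3).tolist(),round(r["score"],2)) for r in env.search_frame(f2,"cone")[:2]])
cv2.imwrite("pics/end.png",np.hstack([cv2.resize(bright(f["image"]),(400,300)),cv2.resize(f2["image"][200:350,120:320],(400,300))]))
```

```text
False
t27.8 p [0.5485 0.1096 0.1166] F [ 0.7 -0.3  4.7] T [-0.04 -0.11  0.05] op 0.536 ff 45.0
True
bottom t28.1 p [0.5486 0.1096 0.1143] F [-2.   0.8  6.4] T [ 0.12  0.66 -0.01] op 0.534 ff 45.0
held t28.8 p [0.5486 0.1096 0.1143] F [-1.9  0.9  6.6] T [0.11 0.65 0.03] op 0.535 ff 45.0
[([0.54, 0.13, 0.115], 0.84)]
```

View pics/end.png

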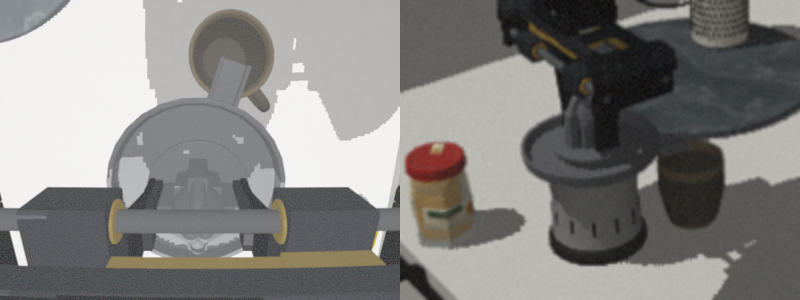

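Only about 6.6 N is held, so I need more push to be sure it is at the bottom.

Run:
```python
from h import *
for zt in (.1130,.1122,.1115,.1108,.1100,.109,.108,.107):
    env.move_straight([.548,.1095,zt],rate=.02,force_limit=25); env.dwell(.4); s=st(zt)
    if s["force"][2]>17: break
env.dwell(.5); s=st("held")
```

```text
0.113 t29.6 p [0.5485 0.1096 0.1139] F [-0.  -0.4  7.2] T [-0.03  0.16 -0.03] op 0.539 ff 45.0
0.1122 t30.3 p [0.5485 0.1096 0.1139] F [-1.2 -0.3 10.2] T [-0.02  0.57 -0.03] op 0.535 ff 45.0
0.1115 t30.9 p [0.5486 0.1096 0.1138] F [-2.4 -0.1 14.4] T [ 0.05  1.01 -0.08] op 0.531 ff 45.0
0.1108 t31.6 p [0.5486 0.1096 0.1138] F [-3.7 -0.5 17.2] T [ 0.05  1.42 -0.06] op 0.533 ff 45.0
held t32.1 p [0.5486 0.1096 0.1138] F [-3.4 -0.4 17.2] T [ 0.07  1.45 -0.05] op 0.539 ff 45.0
```

The TCP is on a hard stop at 0.1138, 8.1 mm below the seated height, and 17 N is being held. I'm handing in.

```bash
python3 -c "
from h import *
print(env.close_job())"
```

```text
the job is handed in; nothing more can be done
None
```

The job is handed in at about 32 s: the mug stands upright and released with the spout over its mouth, and the cone is meshed, fully home and held pressed against the drive's bottom stop with about 17 N; no verdict came back.

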